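# Shut down the phono amplifier and pop its cabinet door

## Robot

A 7-joint arm with a two-finger parallel gripper is mounted at the origin on the work surface. World frame = base frame: x ahead of the robot, y to its left, z up, the work surface at z = 0. Lengths are in m, angles in degrees, forces in N, time in s.
With the tool pointing down it reaches from about 0.425 to 0.875 m from the base axis. Payload 4.7 kg.
Tool frame: the origin (TCP) lies midway between the tips of the shut fingers; the grasp point (between the pads) lies env.grip_point_offset behind it (env.grip_point_offset is the distance from the TCP to the grasp point, in m); z points along the fingers, y is the line along which they close (so a half turn about z gives the same grasp; the last joint's range is limited). The gripper opens to 87 mm and grips with 3 to 60 N. Pads are 19 mm wide; open, the fingers measure 117 mm over their backs; the gripper's body (75 mm by 190 mm) begins 51 mm behind the grasp point.
Start: joints at [-62.275, 18.392, -4.016, 83.108, 1.295, 78.541, -3.26], TCP at [0.294, 0.58, 0.223] pointing down, gripper open.
Joint ranges: [-163.93, 163.93], [-17.29, 119.83], [-79.2, 71.16], [3.27, 140.29], [-89.18, 269.18], [5.43, 117.66], [-154.24, 154.24]. Speed limits (degrees/s): [147.25, 147.25, 180, 180, 180, 180, 180].

## Interface

Orientations are given as [roll, pitch, yaw] about the fixed x, y, z axes, in that order (R = Rz(yaw) Ry(pitch) Rx(roll)).
In Python, from cell import env gives the robot as it stands.
- The arm moves only by the shell command python3 -m creep 'ROWS' [FORCE]. ROWS is a JSON object of lists of equal length, an entry for each row: "translation": the shift along the tool's x, y, z in units of 0.08 m (1.0 is 0.08 m), a list of three; "turn": the turn, a rotation vector about the tool's x, y, z in units of 180 degrees (1.0 is 180 degrees), a list of three; "grip": the opening, from 0 (shut) to 1 (fully open). In form: {"translation": [[x, y, z], ...], "turn": [[ax, ay, az], ...], "grip": [grip, ...]}. A call has 1 to 5 rows; each row shifts and turns the commanded pose from where the row before left it, along the tool's axes as they then stand; what a row does not reach is not made up. A row lasts 1/8 s, in which the tool goes at most 62.5 mm and 10.7 degrees, less where a joint would pass 70% of its speed; a pose out of reach is approached as far as the arm can. A call with a number of a shift or a turn outside -1 to 1 is refused whole. A call with a gripper value outside its range is refused whole. The fingers move at their own pace and stop on an object; FORCE is the grip in N (left out, the last holds). Time passes only in rows, so rows that do not move let the fingers close. It gives the time, the measured TCP pose, the force, the opening and the grip force at its end, in the units of the state.
- env.get_obs(): the state, without advancing time (a new reading comes with each control period).
- env.read_camera(name): name is "side" or "top" or "wrist"; returns a dict with "frame" (480x640x3 uint8, red, green, blue), "z_map" (480x640 float32, m along the optical axis (not along the pixel's ray), 0 where there is no reading), "K" (3x3 intrinsics, pixels), "rvec" (rotation vector, rad) and "tvec" (3), from world to camera coordinates, as OpenCV has them. Camera axes: x right, y down, z forward; pixel columns grow to the right and rows downward; lengths in m; the calibration is good to about 2 mm. A picture is of the moment at which its call begins.
- env.sign_off(): hands the job in; it is judged then, once.
The state is a dict: "time_s": time; "qpos": joint angles; "joint_velocities": joint speeds; "effort": joint torques, N m; "tool_pos": TCP position; "tool_rot": TCP orientation; "force": force on the tool from outside, world axes, zero at the start; "wrist_torque": the same for the moment, N m; "grip_width": finger opening in m; "grasp_force": force on a finger pad.
Only numpy, scipy, OpenCV 4.12 (cv2) and the standard library are available. Lean on these libraries where they do the work, as an engineer would, in place of code of your own. Each camera call takes 0.05 s, during which the arm holds its last target. There are 200 camera calls.

## Task

Shut down the phono amplifier and open its birch cabinet, using only your fingertips: on the black console push the long bar key fully down, then push the round key fully down, and only then press the round steel push latch on top of the cabinet until the door springs ajar, and let go of it. Leave the square key up, and do not shift or lift the headshell, stylus guard, hex driver or cartridge tray.

Things in the scene. Friction and masses are not known exactly. Their poses are not given: they have to be found in the camera images.
- console: Black plastic control console fixed to the trolley, 100 (x) x 210 (y) x 35 mm high; origin at the centre of its underside, z up. Three aluminium keys stand in a row along its y axis, 65 mm apart, in any order. It may stand left or right of the robot's centre line, turned up to 0.35 rad.
- bar_key_top (a point): Centre of the top of the long bar key: cap 52 (along x) x 18 mm. Slides straight down 6 mm against about 2.5 N and stays where it is pushed (no spring); its cap stands 14 mm above the console's top when up and 8 mm when fully down.
- bar_key (a joint): Travel of the long bar key in m: 0 up, 0.006 fully down.
- round_key_top (a point): Centre of the top of the round key: cap 28 mm across. Slides straight down 6 mm against about 2.5 N and stays where it is pushed (no spring); its cap stands 14 mm above the console's top when up and 8 mm when fully down.
- round_key (a joint): Travel of the round key in m: 0 up, 0.006 fully down.
- square_key_top (a point): Centre of the top of the square key (to be left up): cap 26 x 26 mm. Slides straight down 6 mm against about 2.5 N and stays where it is pushed (no spring); its cap stands 14 mm above the console's top when up and 8 mm when fully down.
- square_key (a joint): Travel of the square key in m: 0 up, 0.006 fully down.
- cabinet: Small birch cabinet fixed to the trolley, 150 (x) x 160 (y) x 140 mm high; origin at the centre of its underside. The door closes its +x face (away from the robot). The push latch stands on its top, 45 mm from the centre towards the door; the hex driver lies on the top near the opposite edge.
- latch_top (a point): Centre of the top of the steel push latch, a round plunger 22 mm across, standing 15 mm above the cabinet's top. Slides straight down 8 mm against a spring (1.5 N at first, 3.5 N at the bottom) and comes back up when let go; once about 5 mm down it frees the door, which swings ajar and comes to rest within about a second. Press it to the bottom and stay there for about half a second.
- latch (a joint): Travel of the push latch in m: 0 up, 0.008 fully down.
- door (a joint): Angle of the cabinet's door in rad: 0 shut and latched; its spring swings it to about 0.5 when freed.
- door_edge (a point): Top of the door's free edge, at the cabinet's -y side; it swings about 80 mm outwards (the hinge is upright, at the +y side; door 158 mm wide, 12 mm thick).
- headshell: Loose chrome headshell, 62 x 20 x 7 mm with a thin finger lift, lying beyond the console; origin at its underside. Leave alone.
- guard: Loose blue silicone stylus guard, 30 x 20 x 14 mm, lying beyond the console; origin at its underside. Leave alone.
- driver: Loose short steel hex driver, 100 mm long, 16 mm high, lying on the cabinet's top; origin under its middle. Leave alone.
- tray: Loose black ABS cartridge tray, 80 x 160 x 22 mm, at the far side of the trolley; origin at the centre of its underside. Leave alone.
Not all that is in view belongs to the job. There is more than one size of the cabinet; the one meant has the size given above.

How it is judged:
By the outcome, as a careful person would: the job done as asked, in the order asked, and still so for the second after the job is handed in, with the robot touching nothing.
It also fails if it takes over 48 s, if anything falls off the work surface, if the arm or the gripper's body presses on something with over 40 N, if the wrist force passes 120 N, or if a joint passes its speed limit or range.

## Working session

There is one attempt and no reset: what is moved stays moved. The work goes in short steps, Python scripts to look and compute and a shell command to move; the robot and the scene stay as the last step left them, time stands still between calls to the robot, and variables do not carry over. Pictures are saved under pics/ and viewed, at most 10 in all, crops included, and the job is handed in when it is done.

```bash
mkdir -p pics; cat > h.py <<'E'
import numpy as np, cv2
from cell import env
def cam(n):
    c=env.read_camera(n); c['R']=cv2.Rodrigues(np.array(c['rvec'],float))[0]; c['t']=np.array(c['tvec'],float).ravel(); return c
def save(c,fn): cv2.imwrite('pics/'+fn,cv2.cvtColor(c['frame'],cv2.COLOR_RGB2BGR))
def cloud(c):
    z=c['z_map']; v,u=np.mgrid[:z.shape[0],:z.shape[1]]
    p=np.stack([u,v,np.ones_like(u)],-1)@np.linalg.inv(c['K']).T*z[...,None]
    return (p-c['t'])@c['R']
def ray(c,u,v,h):
    d=c['R'].T@np.linalg.inv(c['K'])@[u,v,1.]; o=-c['R'].T@c['t']
    return o+d*(h-o[2])/d[2]
E
python3 - <<'E'
from h import *
for n in ('top','side'):
    c=cam(n); save(c,n+'1.png'); np.savez(n+'1.npz',**c)
    print(n,-c['R'].T@c['t'])
o=env.get_obs(); print(o['time_s'],o['tool_pos'],o['tool_rot'],o['force'],env.grip_point_offset)
E
```

```text
top [0.4849257  0.03015591 0.93602825]
side [ 0.34817408 -0.51015159  0.76812121]
0.1 [0.29408295 0.57911848 0.22157109] [-1.79902697e+02  5.74062083e-03  1.53085785e+02] [0.39043663 0.08966751 0.01966194] 0.0187
```

View pics/top1.png

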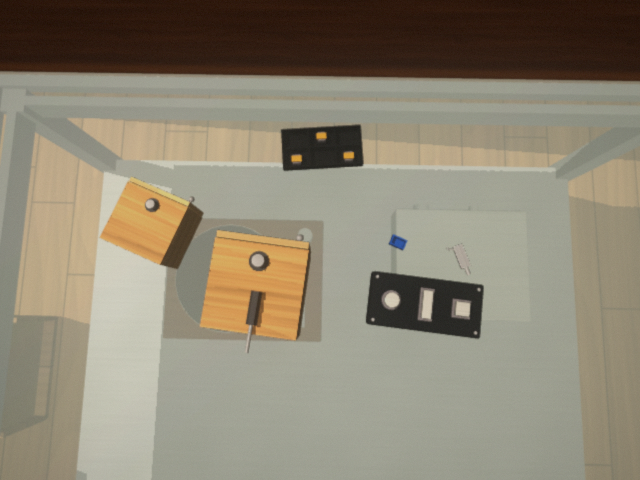

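View pics/side1.png

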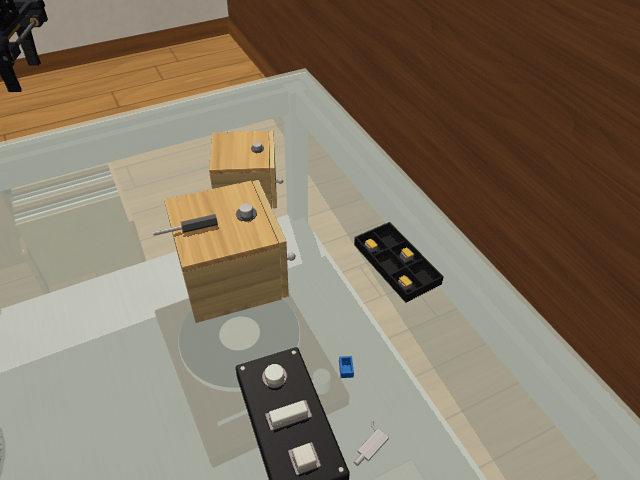

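The top view shows two candidate cabinets: a large one at about (256,285) with the hex driver on top and its latch at (258,261), and a small one at (150,222). The description fits the large one. The console is at (425,305), with the round key at (391,300), the bar key at (427,305) and the square key at (461,309). The side view agrees.

```bash
cat > m.py <<'E'
from h import *
c=dict(np.load('top1.npz')); s=dict(np.load('side1.npz')); P=cloud(c); S=cloud(s)
hsv=cv2.cvtColor(c['frame'],cv2.COLOR_RGB2HSV)
def blob(C,box,thr,h,sat=60):
    x0,y0,x1,y1=box; hv=cv2.cvtColor(C['frame'],cv2.COLOR_RGB2HSV)[y0:y1,x0:x1]
    m=((hv[...,2]>thr)&(hv[...,1]<sat)).astype(np.uint8)
    n,l,st,ce=cv2.connectedComponentsWithStats(m); i=1+np.argmax(st[1:,4])
    cn,_=cv2.findContours((l==i).astype(np.uint8),0,1); r=cv2.minAreaRect(cn[0]+[x0,y0]) 
    q=cv2.boxPoints(r); w=np.array([ray(C,*p,h) for p in q])
    return ce[i]+[x0,y0], st[i,4], w
for n,b,bs in (('round',(375,285,407,315),(258,358,290,392)),('bar',(415,284,440,325),(262,395,316,432)),('square',(450,296,474,322),(284,438,322,474))):
  for nm,C,bb,Q in (('top',c,b,P),('side',s,bs,S)):
    ce,a,w=blob(C,bb,185,.049); u,v=ce.round().astype(int)
    print(n,nm,ce.round(1),a,'ray',ray(C,*ce,.049).round(4),'depth',Q[v,u].round(4),'sides mm',(np.linalg.norm(np.diff(w,axis=0),axis=1)*1e3).round(1))
for nm,C,b,Q in (('top',c,(246,249,272,273),P),('side',s,(234,200,258,222),S)):
    ce,a,w=blob(C,b,140,.155); u,v=ce.round().astype(int)
    print('latch',nm,ce.round(1),a,ray(C,*ce,.155).round(4),Q[v,u].round(4),(np.linalg.norm(np.diff(w,axis=0),axis=1)*1e3).round(1))
for nm,box in (('big',(195,225,320,345)),('small',(95,175,200,270))):
    x0,y0,x1,y1=box; hv=hsv[y0:y1,x0:x1]; z=P[y0:y1,x0:x1,2]
    print(nm,'top z',np.percentile(z,[50,75,90]).round(4))
    zt=np.median(z[(hv[...,1]>100)&(z>.05)]); m=(abs(z-zt)<.012).astype(np.uint8)
    cn=max(cv2.findContours(m,0,1)[0],key=cv2.contourArea)
    X=P[y0:y1,x0:x1][m>0][:,:2].astype(np.float32); r=cv2.minAreaRect(X); print(zt,r)
m=(hsv[...,2]<50).astype(np.uint8); m[:260]=0;m[:,:355]=0;m[350:]=0
cn=max(cv2.findContours(m,0,1)[0],key=cv2.contourArea); w=np.array([ray(c,*p,.035)[:2] for p in cv2.boxPoints(cv2.minAreaRect(cn))]);print('console',w.round(4),w.mean(0))
im=cv2.cvtColor(c['frame'],cv2.COLOR_RGB2BGR)
cv2.imwrite('pics/crop1.png',cv2.resize(im[220:350,190:500],None,fx=2.5,fy=2.5,interpolation=2))
E
python3 m.py
```

```text
round top [391.5 299.5] 150 ray [ 0.4955 -0.0977  0.049 ] depth [ 0.4964 -0.0985  0.0498] sides mm [23.9 23.6 23.8]
round side [273.5 371.6] 226 ray [ 0.4932 -0.0992  0.049 ] depth [ 0.4938 -0.0995  0.0481] sides mm [24.9 24.8 24.4]
bar top [426.7 304.2] 221 ray [ 0.4883 -0.162   0.049 ] depth [ 0.4887 -0.1619  0.0522] sides mm [49.1 14.9 49. ]
bar side [287.4 410.7] 389 ray [ 0.4859 -0.1636  0.049 ] depth [ 0.4856 -0.1626  0.0467] sides mm [50.6 15.6 50. ]
square top [462.2 308.8] 157 ray [ 0.4814 -0.2266  0.049 ] depth [ 0.481  -0.2266  0.0476] sides mm [22.5 22.9 22.5]
square side [303.6 454. ] 328 ray [ 0.4794 -0.2282  0.049 ] depth [ 0.4804 -0.2274  0.0465] sides mm [24.1 23.7 23.6]
latch top [257.3 259.9] 124 [0.5541 0.1375 0.155 ] [0.5539 0.1379 0.1552] [19.6 18.8 19.6]
latch side [245.2 207. ] 89 [0.5513 0.1356 0.155 ] [0.5512 0.1361 0.1547] [19.3 19.  19.1]
big top z [0.1402 0.1418 0.1431]
0.14120567774092932 ((0.5082054138183594, 0.14248549938201904), (0.16055388748645782, 0.17989380657672882), 83.33985900878906)
small top z [0.0742 0.1065 0.1078]
0.10631366002901647 ((0.6270702481269836, 0.3469349443912506), (0.12241485714912415, 0.12268243730068207), 67.75306701660156)
console [[ 0.4521 -0.0511]
 [ 0.5475 -0.0632]
 [ 0.5243 -0.2733]
 [ 0.43   -0.258 ]] [ 0.48849225 -0.16139228]
```

View pics/crop1.png

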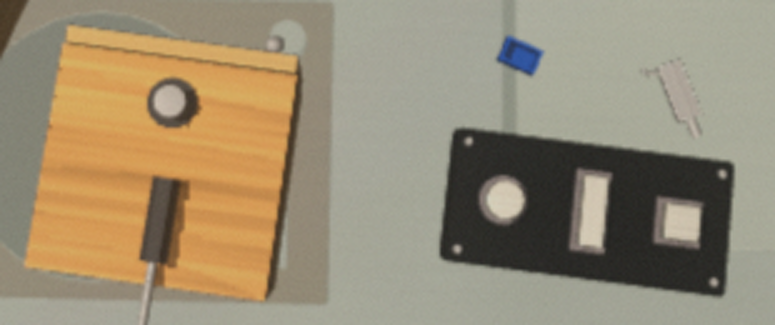

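The crop confirms the large cabinet: its top is at z = 0.141 m, about 160 mm wide, with the driver on it. The small one's top is at 0.106 m. The bar key is the middle key and the round key is the left one. First I shut the fingers, rise and turn to yaw 90.

```bash
python3 -m creep '{"translation":[[0,0,-0.1],[0,0,-0.1],[0,0,-0.1],[0,0,-0.1],[0,0,0]],"turn":[[0,0,0.0584],[0,0,0.0584],[0,0,0.0584],[0,0,0.0584],[0,0,0.0584]],"grip":[0,0,0,0,0]}' 20; python3 -m creep '{"translation":[[0,0,0],[0,0,0]],"turn":[[0,0,0.0584],[0,0,0]],"grip":[0,0]}'
```

```text
time_s: 0.72
tool_pos: [0.2943, 0.5797, 0.2548]
tool_rot: [180.0, -0.0, 100.2]
force: [-0.0, 0.5, -0.9]
grip_width: 0.045
grasp_force: 0.0
time_s: 0.98
tool_pos: [0.2941, 0.5793, 0.254]
tool_rot: [-180.0, 0.1, 90.1]
force: [0.3, 0.7, 0.4]
grip_width: 0.0252
grasp_force: 0.0
```

```bash
python3 -m creep '{"translation":[[-0.4,0.5,0],[-0.5,0.5,0],[-0.6,0.4,0],[-0.6,0.3,0],[-0.6,0.2,0]],"turn":[[0,0,0],[0,0,0],[0,0,0],[0,0,0],[0,0,0]],"grip":[0,0,0,0,0]}'; python3 -m creep '{"translation":[[-0.6,0.1,0],[-0.6,0.1,0],[-0.6,0.1,0],[-0.6,0.1,0],[-0.6,0.1,0]],"turn":[[0,0,0],[0,0,0],[0,0,0],[0,0,0],[0,0,0]],"grip":[0,0,0,0,0]}';  python3 -m creep '{"translation":[[-0.6,0,0],[-0.6,0,0],[-0.6,0,0],[-0.6,0,0],[-0.6,0,0]],"turn":[[0,0,0],[0,0,0],[0,0,0],[0,0,0],[0,0,0]],"grip":[0,0,0,0,0]}'; python3 -m creep '{"translation":[[-0.4,0,0.5],[-0.2,0,0.5],[-0.2,0,0.2],[0,0,0],[0,0,0]],"turn":[[0,0,0],[0,0,0],[0,0,0],[0,0,0],[0,0,0]],"grip":[0,0,0,0,0]}'; python3 - <<'E'
from h import *
save(cam('wrist'),'w1.png')
E
```

```text
time_s: 1.6
tool_pos: [0.4474, 0.3614, 0.2542]
tool_rot: [180.0, 0.0, 90.2]
force: [0.7, 0.5, 0.7]
grip_width: 0.0004
grasp_force: 0.0
time_s: 2.22
tool_pos: [0.4863, 0.122, 0.2545]
tool_rot: [180.0, -0.0, 90.2]
force: [0.5, 0.7, 0.4]
grip_width: 0.0003
grasp_force: 0.0
time_s: 2.85
tool_pos: [0.4861, -0.1179, 0.2546]
tool_rot: [180.0, -0.0, 90.3]
force: [0.1, 0.1, -0.3]
grip_width: 0.0004
grasp_force: 0.0
time_s: 3.48
tool_pos: [0.4871, -0.1797, 0.1593]
tool_rot: [179.9, -0.0, 90.1]
force: [0.3, -0.4, 0.7]
grip_width: 0.0003
grasp_force: 0.0
```

View pics/w1.png

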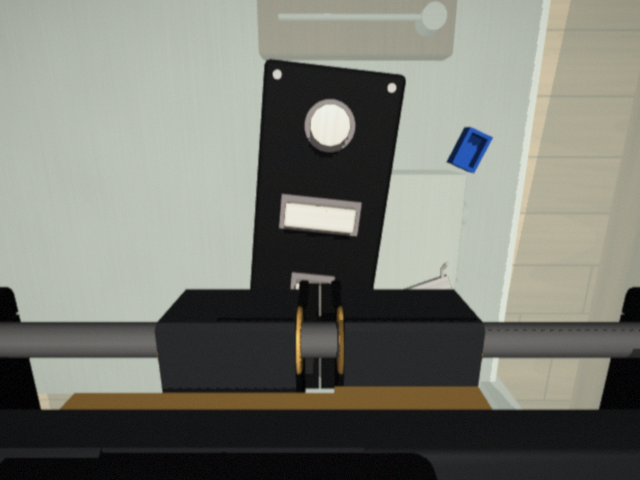

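The wrist view shows the round key at (330,126), the bar key at (320,218) and the square key just beside the fingers. This agrees with the estimates. I'll centre over the bar key and descend.

```bash
python3 - <<'E'
from h import *
c=cam('wrist'); P=cloud(c); hv=cv2.cvtColor(c['frame'],cv2.COLOR_RGB2HSV)
for b in ((300,95,362,155),(276,190,366,240)):
    x0,y0,x1,y1=b; m=((hv[y0:y1,x0:x1,2]>200)&(hv[y0:y1,x0:x1,1]<50)).astype(np.uint8)
    n,l,st,ce=cv2.connectedComponentsWithStats(m); i=1+np.argmax(st[1:,4]); q=ce[i]+[x0,y0]
    print(q,ray(c,*q,.049),np.median(P[y0:y1,x0:x1][l==i],axis=0))
E
python3 -m creep '{"translation":[[0.21,0,0],[0,0,0.5],[0,0,0.5],[0,0,0.15],[0,0,0]],"turn":[[0,0,0],[0,0,0],[0,0,0],[0,0,0],[0,0,0]],"grip":[0,0,0,0,0]}'
```

```text
[329.35679612 124.74352751] [ 0.49342166 -0.09892076  0.049     ] [ 0.49326125 -0.09906274  0.04850587]
[318.7495043 217.4580304] [ 0.48630447 -0.16313619  0.049     ] [ 0.48647959 -0.1630945   0.04848876]
time_s: 4.2
tool_pos: [0.4867, -0.1633, 0.0669]
tool_rot: [-180.0, 0.0, 90.1]
force: [-0.3, 0.4, 0.4]
grip_width: 0.0003
grasp_force: 0.0
```

```bash
python3 -m creep '{"translation":[[0,0,0.1],[0,0,0.1],[0,0,0.05],[0,0,0.03],[0,0,0]],"turn":[[0,0,0],[0,0,0],[0,0,0],[0,0,0],[0,0,0]],"grip":[0,0,0,0,0]}'
```

```text
time_s: 4.82
tool_pos: [0.4866, -0.1637, 0.0442]
tool_rot: [180.0, 0.0, 90.0]
force: [0.3, 0.3, 0.8]
grip_width: 0.0004
grasp_force: 0.1
```

```bash
python3 -m creep '{"translation":[[0,0,0.02],[0,0,0.02],[0,0,0]],"turn":[[0,0,0],[0,0,0],[0,0,0]],"grip":[0,0,0]}'
```

```text
time_s: 5.2
tool_pos: [0.4866, -0.1636, 0.0432]
tool_rot: [-180.0, -0.1, 90.0]
force: [-6.0, 2.3, 20.5]
grip_width: 0.0004
grasp_force: 10.6
```

The bar key has bottomed: 20 N at z = 0.043. I'll lift, move to the round key and push it.

```bash
python3 -m creep '{"translation":[[0,0,-0.3],[0,0,-0.3],[0.4,0.04,0],[0.41,0.045,0],[0,0,0]],"turn":[[0,0,0],[0,0,0],[0,0,0],[0,0,0],[0,0,0]],"grip":[0,0,0,0,0]}'
python3 - <<'E'
from h import *
P=cloud(cam('top')); print('bar z',np.median(P[299:310,424:430,2]))
E
python3 -m creep '{"translation":[[0,0,0.2],[0,0,0.2],[0,0,0.1],[0,0,0.06],[0,0,0]],"turn":[[0,0,0],[0,0,0],[0,0,0],[0,0,0],[0,0,0]],"grip":[0,0,0,0,0]}'
```

```text
time_s: 5.82
tool_pos: [0.4933, -0.0959, 0.0887]
tool_rot: [-180.0, -0.1, 90.3]
force: [-0.5, -0.5, -0.3]
grip_width: 0.0006
grasp_force: 0.0
bar z 0.5143927879427377
time_s: 6.5
tool_pos: [0.4933, -0.0992, 0.044]
tool_rot: [180.0, 0.0, 90.0]
force: [0.7, 0.1, 0.2]
grip_width: 0.0005
grasp_force: 0.0
```

```bash
python3 -m creep '{"translation":[[0,0,0.02],[0,0,0.02],[0,0,0]],"turn":[[0,0,0],[0,0,0],[0,0,0]],"grip":[0,0,0]}'
```

```text
time_s: 6.88
tool_pos: [0.4939, -0.099, 0.0433]
tool_rot: [180.0, -0.1, 90.0]
force: [-7.8, 1.0, 18.7]
grip_width: 0.0002
grasp_force: 9.8
```

```bash
python3 -m creep '{"translation":[[0,0,-0.5],[0,0,-0.6],[0,0,-0.6],[0,0,-0.47],[0,0,0]],"turn":[[0,0,0],[0,0,0],[0,0,0],[0,0,0],[0,0,0]],"grip":[0,0,0,0,0]}'
python3 -m creep '{"translation":[[0.6,0.15,0],[0.6,0.15,0],[0.6,0.15,0],[0.6,0.15,0],[0.54,0.13,0]],"turn":[[0,0,0],[0,0,0],[0,0,0],[0,0,0],[0,0,0]],"grip":[0,0,0,0,0]}'
python3 -m creep '{"translation":[[0,0,0],[0,0,0]],"turn":[[0,0,0],[0,0,0]],"grip":[0,0]}'
python3 - <<'E'
from h import *
for n,bx in (('top',((387,296,396,304),(424,299,430,310),(457,304,467,314))),('side',((268,368,280,380),(278,408,298,418),(296,450,312,462)))):
    c=cam(n);P=cloud(c)
    print(n,[np.median(P[b[1]:b[3],b[0]:b[2],2]).round(4) for b in bx], [np.median(cloud(dict(np.load(n+'1.npz')))[b[1]:b[3],b[0]:b[2],2]).round(4) for b in bx])
save(c,'s2.png')
E
```

```text
time_s: 7.5
tool_pos: [0.4956, -0.0989, 0.2178]
tool_rot: [179.6, -0.1, 90.0]
force: [0.7, 0.6, -0.6]
grip_width: -0.0
grasp_force: 0.0
time_s: 8.12
tool_pos: [0.5513, 0.1384, 0.2131]
tool_rot: [-179.9, 0.0, 90.1]
force: [0.3, -0.6, 0.9]
grip_width: 0.0004
grasp_force: 0.0
time_s: 8.38
tool_pos: [0.5512, 0.1355, 0.2134]
tool_rot: [-179.9, 0.1, 90.0]
force: [0.7, 0.5, -0.2]
grip_width: 0.0001
grasp_force: 0.0
top [np.float64(0.0436), np.float64(0.0439), np.float64(0.0499)] [np.float64(0.0502), np.float64(0.0502), np.float64(0.0498)]
side [np.float64(0.042), np.float64(0.0419), np.float64(0.0483)] [np.float64(0.0483), np.float64(0.0478), np.float64(0.0482)]
```

View pics/s2.png

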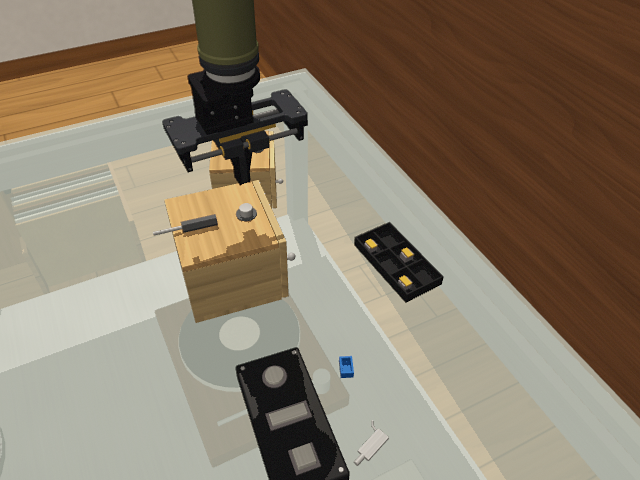

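The side view shows the fingers over the latch at (246,210). Depth puts the bar and round keys down 6 mm and the square key still up. Now the latch.

```bash
python3 -m creep '{"translation":[[0,0.015,0.3],[0,0,0.3],[0,0,0.15],[0,0,0.06],[0,0,0]],"turn":[[0,0,0],[0,0,0],[0,0,0],[0,0,0],[0,0,0]],"grip":[0,0,0,0,0]}'
python3 -m creep '{"translation":[[0,0,0.02],[0,0,0.02],[0,0,0],[0,0,0],[0,0,0]],"turn":[[0,0,0],[0,0,0],[0,0,0],[0,0,0],[0,0,0]],"grip":[0,0,0,0,0]}'
```

```text
time_s: 9.1
tool_pos: [0.5531, 0.1358, 0.1504]
tool_rot: [180.0, 0.0, 90.0]
force: [-1.3, -1.6, 2.6]
grip_width: 0.0006
grasp_force: 1.3
time_s: 9.72
tool_pos: [0.5535, 0.1363, 0.1474]
tool_rot: [179.9, -0.0, 90.0]
force: [-1.2, -2.4, 5.9]
grip_width: 0.0008
grasp_force: 2.6
```

At the bottom, the force is past the spring's 3.5 N. I'll hold half a second, lift, and wait for the door.

```bash
python3 -m creep '{"translation":[[0,0,0.01],[0,0,0],[0,0,0],[0,0,0],[0,0,0]],"turn":[[0,0,0],[0,0,0],[0,0,0],[0,0,0],[0,0,0]],"grip":[0,0,0,0,0]}'
python3 -m creep '{"translation":[[0,0,-0.2],[0,0,-0.4],[0,0,-0.4],[0,0,0],[0,0,0]],"turn":[[0,0,0],[0,0,0],[0,0,0],[0,0,0],[0,0,0]],"grip":[0,0,0,0,0]}'
python3 -m creep '{"translation":[[0,0,0],[0,0,0],[0,0,0],[0,0,0],[0,0,0]],"turn":[[0,0,0],[0,0,0],[0,0,0],[0,0,0],[0,0,0]],"grip":[0,0,0,0,0]}'
python3 - <<'E'
from h import *
c=cam('side'); P=cloud(c); save(c,'s3.png')
print([np.median(P[b[1]:b[3],b[0]:b[2],2]).round(4) for b in ((268,368,280,380),(278,408,298,418),(296,450,312,462))],P[207,245])
E
```

```text
time_s: 10.35
tool_pos: [0.5536, 0.1363, 0.1474]
tool_rot: [179.9, -0.0, 90.0]
force: [-3.1, -2.1, 8.7]
grip_width: 0.0007
grasp_force: 4.5
time_s: 10.98
tool_pos: [0.5525, 0.1369, 0.2254]
tool_rot: [-180.0, -0.0, 90.0]
force: [-0.5, -0.0, -0.2]
grip_width: 0.0002
grasp_force: 0.0
time_s: 11.6
tool_pos: [0.5528, 0.1364, 0.2257]
tool_rot: [-180.0, -0.0, 90.0]
force: [0.7, 0.2, -0.4]
grip_width: 0.0002
grasp_force: 0.0
[np.float64(0.0424), np.float64(0.042), np.float64(0.048)] [0.55075677 0.13480074 0.15595467]
```

View pics/s3.png

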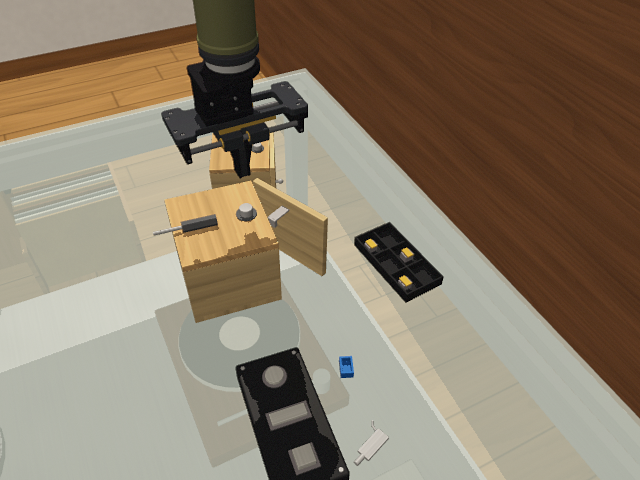

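The door stands ajar, with its free edge at (325,245). The latch is back up, the loose parts haven't moved and the arm is clear.

```bash
python3 -m creep '{"translation":[[0,0,0],[0,0,0],[0,0,0],[0,0,0],[0,0,0]],"turn":[[0,0,0],[0,0,0],[0,0,0],[0,0,0],[0,0,0]],"grip":[0,0,0,0,0]}' | head -1; python3 -c "
from cell import env; print(env.sign_off())"
```

```text
time_s: 12.28
the job is handed in; nothing more can be done
None
```

The job is handed in at 12.3 s: I pushed the bar key and then the round key fully down, then pressed and released the latch; the door stands ajar, the square key is up and the loose parts look unmoved.

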